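# Gauge the bores of three heatsink blocks and reject the bad ones

## Task

Three look-alike aluminium heatsink blocks stand on the mat, and only one has its bore drilled full size all the way down. Try the plug gauge from the stand in their bores to find the block that it enters fully, until its collar meets the block, and leave the gauge standing in that block, where it is, to mark it as good. Set the two rejects down upright in the green tray, and do not disturb the multimeter, spool and jar.

Things in the scene. Friction and masses are not known exactly. Their poses are not given: they have to be found in the camera images.
- block_1: loose aluminium heatsink block, 56 x 36 x 36 mm (x, y, z) with fins on the x sides; flat y faces 36 mm apart to grip; 130 g. Origin: centre of underside, z up. Vertical bore on the origin's axis, mouth in the top: 18 mm with a 2.5 mm countersink. Below 12 mm deep it either stays 18 mm right through (one block of the three) or narrows to 12 mm and stops the gauge
- block_2: loose aluminium heatsink block, 56 x 36 x 36 mm (x, y, z) with fins on the x sides; flat y faces 36 mm apart to grip; 130 g. Origin: centre of underside, z up. Vertical bore on the origin's axis, mouth in the top: 18 mm with a 2.5 mm countersink. Outside and mouth the same as block_1; may or may not be narrowed inside
- block_3: loose aluminium heatsink block, 56 x 36 x 36 mm (x, y, z) with fins on the x sides; flat y faces 36 mm apart to grip; 130 g. Origin: centre of underside, z up. Vertical bore on the origin's axis, mouth in the top: 18 mm with a 2.5 mm countersink. Outside and mouth the same as block_1; may or may not be narrowed inside
- gauge: loose steel plug gauge, upright, pin down in its stand; 70 mm long, 120 g. Origin: centre of the pin's lower end, z up its axis. Pin 16 mm diameter, z = 0 to 26 mm, end tapered to 13 mm over 2.5 mm; collar 30 mm diameter, z = 26 to 32; dark round handle 20 mm diameter, z = 32 to 70. Home in a good block, the collar lies on its top, origin 10 mm above its underside
- stand: fixed black plastic gauge stand, 70 x 70 mm and 36 mm high (foot 78 x 78 mm), origin at the centre of its underside, z up; in the middle of its top a round hole of 22 mm, 30 mm deep. The gauge's pin hangs in it with the collar resting on the stand's top (gauge origin 10 mm above the stand's origin)
- tray: fixed low open green plastic tray, 200 x 160 x 30 mm (x, y, z), walls and floor 4 mm, origin at the centre of its underside, so its inner floor is at z = 4 mm
- meter: bystander: red handheld multimeter lying flat, 85 x 170 x 44 mm, origin at the centre of its underside
- spool: bystander: solder spool standing on end, 52 mm diameter, 40 mm high, origin at the centre of its underside
- jar: bystander: small amber flux jar, 48 mm diameter, 50 mm high, origin at the centre of its underside
Things that resemble listed ones, but are neither listed nor needed, are in the scene too. What is shaped like the block_1 but pink or turquoise is not meant.

How it is judged (in metres and radians):
On the way:
1. the gauge, held in the gripper, has gone fully into the bore of a block (to within 4 mm of its collar touching) (((horizontal distance between gauge and block_1 below 0.004 m and z of gauge in the frame of block_1 between 0.005 and 0.014 m and angle between gauge's own z axis and vertical below 0.12 rad and contact force between the fingers and gauge above 0.5 N) or (horizontal distance between gauge and block_2 below 0.004 m and z of gauge in the frame of block_2 between 0.005 and 0.014 m and angle between gauge's own z axis and vertical below 0.12 rad and contact force between the fingers and gauge above 0.5 N) or (horizontal distance between gauge and block_3 below 0.004 m and z of gauge in the frame of block_3 between 0.005 and 0.014 m and angle between gauge's own z axis and vertical below 0.12 rad and contact force between the fingers and gauge above 0.5 N))), for 0.1 s.
At the end, for the whole second after the job is handed in: The gauge stands upright and released in the bore of one block, its axis within 4 mm and its collar within 4 mm of the block's top; that block stands upright within 40 mm of where it began; the other two blocks stand upright (within 0.15 rad) and at rest on the floor of the tray (((horizontal distance between gauge and block_1 below 0.004 m and z of gauge in the frame of block_1 between 0.005 and 0.014 m and angle between each of gauge, block_1's own z axis and vertical below 0.12 rad and linear speed of each of gauge, block_2, block_3 below 0.02 m/s and distance of block_1 from where it was at the start of the episode below 0.04 m and x of block_2 in the frame of tray between -0.09 and 0.09 m and y of block_2 in the frame of tray between -0.07 and 0.07 m and z of block_2 in the frame of tray between -0.005 and 0.01 m and angle between each of block_2, block_3's own z axis and vertical below 0.15 rad and x of block_3 in the frame of tray between -0.09 and 0.09 m and y of block_3 in the frame of tray between -0.07 and 0.07 m and z of block_3 in the frame of tray between -0.005 and 0.01 m) or (horizontal distance between gauge and block_2 below 0.004 m and z of gauge in the frame of block_2 between 0.005 and 0.014 m and angle between each of gauge, block_2's own z axis and vertical below 0.12 rad and linear speed of each of gauge, block_1, block_3 below 0.02 m/s and distance of block_2 from where it was at the start of the episode below 0.04 m and x of block_1 in the frame of tray between -0.09 and 0.09 m and y of block_1 in the frame of tray between -0.07 and 0.07 m and z of block_1 in the frame of tray between -0.005 and 0.01 m and angle between each of block_1, block_3's own z axis and vertical below 0.15 rad and x of block_3 in the frame of tray between -0.09 and 0.09 m and y of block_3 in the frame of tray between -0.07 and 0.07 m and z of block_3 in the frame of tray between -0.005 and 0.01 m) or (horizontal distance between gauge and block_3 below 0.004 m and z of gauge in the frame of block_3 between 0.005 and 0.014 m and angle between each of gauge, block_3's own z axis and vertical below 0.12 rad and linear speed of each of gauge, block_1, block_2 below 0.02 m/s and distance of block_3 from where it was at the start of the episode below 0.04 m and x of block_1 in the frame of tray between -0.09 and 0.09 m and y of block_1 in the frame of tray between -0.07 and 0.07 m and z of block_1 in the frame of tray between -0.005 and 0.01 m and angle between each of block_1, block_2's own z axis and vertical below 0.15 rad and x of block_2 in the frame of tray between -0.09 and 0.09 m and y of block_2 in the frame of tray between -0.07 and 0.07 m and z of block_2 in the frame of tray between -0.005 and 0.01 m))); the robot touches nothing.
It fails at once if the multimeter is pushed more than 30 mm or tipped over (distance of meter from where it was at the start of the episode above 0.03 m or angle between meter's own z axis and vertical above 0.4 rad).
It fails at once if the solder spool is pushed more than 30 mm or tipped over (distance of spool from where it was at the start of the episode above 0.03 m or angle between spool's own z axis and vertical above 0.4 rad).
It fails at once if the flux jar is pushed more than 30 mm or tipped over (distance of jar from where it was at the start of the episode above 0.03 m or angle between jar's own z axis and vertical above 0.4 rad).
It fails at once if a block is let go in mid-air, more than about 50 mm above the surface below it ((height (world z) of block_1 above 0.06 m and contact force between anything else and block_1 below 0.01 N) or (height (world z) of block_2 above 0.06 m and contact force between anything else and block_2 below 0.01 N) or (height (world z) of block_3 above 0.06 m and contact force between anything else and block_3 below 0.01 N)).
It also fails if it takes over 72 s, if anything falls off the work surface, if the arm or the gripper's body presses on something with over 40 N, if the wrist force passes 120 N, or if a joint passes its speed limit or range.

## Robot

A 6-joint arm with a two-finger parallel gripper is mounted at the origin on the work surface. World frame = base frame: x ahead of the robot, y to its left, z up, the work surface at z = 0. Lengths are in m, angles in degrees, forces in N, time in s.
With the tool pointing down it reaches from about 0.275 to 1 m from the base axis. Payload 8.4 kg.
Tool frame: the origin (TCP) lies on the centre line of the jaws, within the pads' length; the fingertips stand 17 mm ahead of it and the grasp point (between the pads) lies 2 mm behind it; z points along the fingers, y is the line along which they close (so a half turn about z gives the same grasp; the last joint's range is limited). The gripper opens to 85 mm and grips with 20 to 120 N. Pads are 22 mm wide; open, the fingers measure 114 mm over their backs; the gripper's body (76 mm by 85 mm) begins 54 mm behind the grasp point. The pads swing forward as they close: fully open they stand 13 mm farther back than shut.
Start: joints at [-66.887, 20.225, 93.587, -0, 66.188, -0.138], TCP at [0.247, -0.574, 0.248] pointing down, gripper open.
Joint ranges: [-150.9, 150.9], [-52.94, 120.26], [3.33, 152.33], [-74.26, 254.26], [0, 154.13], [-172.89, 172.89]. Speed limits (degrees/s): [127.2, 127.2, 159.86, 180, 180, 180].

## Interface

Orientations are given as [roll, pitch, yaw] about the fixed x, y, z axes, in that order (R = Rz(yaw) Ry(pitch) Rx(roll)).
In Python, from station import r gives the robot as it stands. The module is installed in compiled form; this text tells all that it offers.
- The arm moves only by the tool send_rows, never from a script. Its argument "plan" is one flat list of numbers, 5 for each row, row after row: the opening, from 0 (shut) to 1 (fully open), then the shift along the tool's x, y, z in units of 1000 mm (1.0 is 1000 mm), then the turn about the tool's z in units of 360 degrees (1.0 is 360 degrees). In form: [grip, dx, dy, dz, spin, grip, dx, dy, dz, spin, ...]. A call has exactly 10 rows; each row is the pose to reach, as a shift and turn from the pose commanded when the call began, along the tool's axes at that moment, turning the shorter way round; what a row does not reach only later rows make up. A row lasts 1/12 s, in which the tool goes at most 41.7 mm and 7.16 degrees, less where a joint would pass 70% of its speed; a pose out of reach is approached as far as the arm can. A call with a number of a shift or a turn outside -1 to 1 is refused whole. A call with a gripper value outside its range is refused whole. The fingers move at their own pace and stop on an object; "squeeze" is the grip in N (left out, the last holds). Time passes only in rows, so rows that repeat a pose let the fingers close, or fill a call up. It gives the time, the measured TCP pose, the force, the opening and the grip force at its end, in the units of the state.
- r.sense(): the state, without advancing time (a new reading comes with each control period).
- r.camera(name): name is "scene" or "top"; returns (picture, depth): 384x512x3 uint8, red, green, blue; 384x512 float32, m along the optical axis (not along the pixel's ray), 0 where there is no reading.
- r.camera_params(name): a dict with "mtx" (3x3 intrinsics, pixels), "camera_from_world" (4x4, takes a point from world to camera coordinates). Camera axes: x right, y down, z forward; pixel columns grow to the right and rows downward; lengths in m; the calibration is good to about 2 mm. A picture is of the moment at which its call begins. camera_params takes no time and is no camera call.
- r.finish_job(): hands the job in; it is judged then, once.
The state is a dict: "time": time; "joint_positions": joint angles; "qd": joint speeds; "tau": joint torques, N m; "eef_pos": TCP position; "ee_rot": TCP orientation; "ft_force": force on the tool from outside, world axes, zero at the start; "wrist_torque": the same for the moment, N m; "grip_width": finger opening in m; "grip_force": force on a finger pad.
Only numpy, scipy, OpenCV 4.12 (cv2) and the standard library are available. Lean on these libraries where they do the work, as an engineer would, in place of code of your own. Each camera call takes 0.05 s, during which the arm holds its last target. There are 200 camera calls.

## Working session

There is one attempt and no reset: what is moved stays moved. The work goes in short steps, Python scripts to look and compute and a tool call to move; the robot and the scene stay as the last step left them, time stands still between calls to the robot, and variables do not carry over. Pictures are saved under pics/ and viewed, at most 10 in all, crops included, and the job is handed in when it is done.

Besides the shell and the picture viewer there is one more tool, called as name(argument=value, ...), one argument or row to a line, values as JSON. send_rows: Moves the arm, as the interface text tells. Shifts and turns lie within -1 to 1; 1 stands for 1000 mm of shift or 360 degrees of turn. Its arguments: {"type":"object","properties":{"plan":{"type":"array","items":{"type":"number"}},"squeeze":{"type":"number"}},"required":["plan"]}

```bash
mkdir -p pics; cat > h.py <<'E'
import numpy as np,cv2
from station import r
def cam(n):
    p,d=r.camera(n); return p,d,r.camera_params(n)
def cloud(d,P):
    K=np.array(P["mtx"]);T=np.array(P["camera_from_world"])
    v,u=np.mgrid[:d.shape[0],:d.shape[1]]
    c=np.stack([(u-K[0,2])/K[0,0]*d,(v-K[1,2])/K[1,1]*d,d],-1)
    W=(c-T[:3,3])@T[:3,:3]; W[d==0]=np.nan
    return W
def ray(u,v,z,P):
    K=np.array(P["mtx"]);T=np.array(P["camera_from_world"])
    d=T[:3,:3].T@np.linalg.inv(K)@[u,v,1]; o=-T[:3,:3].T@T[:3,3]
    return o+d*(z-o[2])/d[2]
E
python3 - <<'E'
from h import *
for n in ("scene","top"):
    p,d,P=cam(n); cv2.imwrite(f"pics/{n}0.png",p[...,::-1]); np.savez(f"{n}0.npz",p=p,d=d)
    T=np.array(P["camera_from_world"]); print(n,P["mtx"],-T[:3,:3].T@T[:3,3],T[:3,:3])
print(r.sense())
E
```

```text
scene [[379.41137419   0.         253.49661378]
 [  0.         379.41137419 194.3007999 ]
 [  0.           0.           1.        ]] [ 1.03279116 -0.48864628  0.73708877] [[ 0.78424065  0.62029248 -0.01427718]
 [ 0.45267559 -0.5877551  -0.67054363]
 [-0.42432466  0.51940464 -0.74173271]]
top [[429.64798917   0.         247.68388039]
 [  0.         429.64798917 194.46449503]
 [  0.           0.           1.        ]] [0.42325663 0.01355315 1.06491033] [[-4.91567761e-03 -9.99769230e-01  2.09122645e-02]
 [-9.80991927e-01  7.64453356e-04 -1.94047044e-01]
 [ 1.93986277e-01 -2.14686354e-02 -9.80769301e-01]]
{'time': 0.1, 'joint_positions': array([-6.68868267e+01,  2.02598187e+01,  9.36232970e+01, -2.22282653e-03,
        6.61878305e+01, -1.38318224e-01]), 'qd': array([ 0.03029147, -0.10735872, -0.12883382,  0.14586921,  0.00739518,
       -0.0782849 ]), 'tau': array([ 4.11087767e-04, -6.06357837e+01, -3.42821181e+01, -5.97472109e-06,
        3.89466702e-03, -3.99608155e-05]), 'eef_pos': array([ 0.2465575 , -0.57388616,  0.2476339 ]), 'ee_rot': array([-1.79929049e+02,  1.86121560e-03,  2.32523914e+01]), 'ft_force': array([0.08799804, 0.78941175, 0.15484542]), 'wrist_torque': array([0.01102731, 0.07152328, 0.01263224]), 'grip_force': 0.0, 'grip_width': 0.08557347464497472}
```

View pics/top0.png

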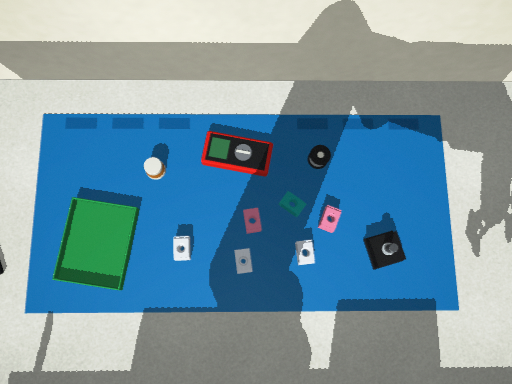

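View pics/scene0.png

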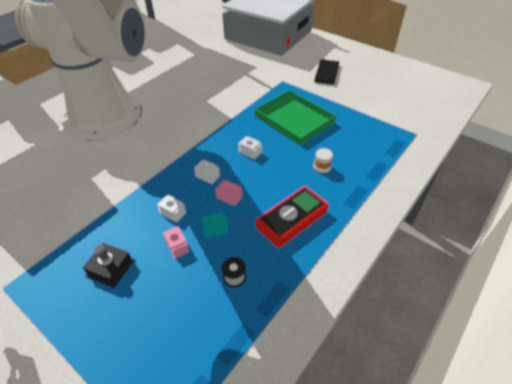

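The top view shows grey block candidates at (182,248), (243,261) in shadow and (306,252). Lookalikes to leave alone are the pink blocks at (252,220) and (330,218) and the turquoise one at (292,204). The gauge is at about (390,248), on the stand at (385,250). The tray is at (97,243), the meter at (237,152), the jar at (154,168) and the spool at (319,157). I choose the three grey blocks.

```bash
cat > m.py <<'E'
from h import *
def measure(p,d,P,seeds,z,tol=.008):
    W=cloud(d,P); out=[]
    m=(abs(W[...,2]-z)<tol).astype(np.uint8)
    for u,v in seeds:
        k=np.zeros_like(m);k[max(v-28,0):v+28,max(u-28,0):u+28]=1
        n,l,s,c=cv2.connectedComponentsWithStats(m*k,connectivity=4)
        i=1+np.argmax(s[1:,4]); cs,_=cv2.findContours((l==i).astype(np.uint8),0,2)
        c=max(cs,key=cv2.contourArea)[:,0]
        xy=np.array([ray(a,b,z,P)[:2] for a,b in c],np.float32)*1000
        R=cv2.minAreaRect(xy); out.append((u,v,s[i,4],np.round(R[0],1),np.round(R[1],1),round(R[2],1),round(float(np.nanmedian(W[...,2][l==i])),4)))
    return out
E
python3 - <<'E'
from m import *
f=np.load("top0.npz");p,d=f["p"],f["d"];P=r.camera_params("top")
for o in measure(p,d,P,[(182,248),(243,261),(306,252)],.036): print(o)
for o in measure(p,d,P,[(378,258)],.036,.006): print("stand",o)
W=cloud(d,P)
for z,t in((.08,.006),(.042,.003)):
    m=(abs(W[...,2]-z)<t); m[:,:360]=0;m[:,420:]=0;m[:230]=0;m[280:]=0
    v,u=np.nonzero(m); print("gauge z",z,len(u),u.mean(),v.mean(),np.nanmean(W[m],0),u.min(),u.max(),v.min(),v.max())
# bore: dark pixels on top face
g=p.astype(int).sum(2)
for u,v in [(182,248),(243,261),(306,252)]:
    s=g[v-8:v+9,u-8:u+9]; th=(s.min()+np.percentile(s,80))/2
    q=s<th; w=np.where(q,th-s,0); n,l,st,c=cv2.connectedComponentsWithStats(q.astype(np.uint8)); i=l[8,8]
    vv,uu=np.nonzero(l==i) ; ww=w[vv,uu]; cu=(uu*ww).sum()/ww.sum()+u-8;cv=(vv*ww).sum()/ww.sum()+v-8
    print("bore",i,len(uu),cu,cv,ray(cu,cv,.036,P))
# tray: green
h=cv2.cvtColor(p,cv2.COLOR_RGB2HSV); m=((h[...,0]>50)&(h[...,0]<75)&(h[...,1]>120)).astype(np.uint8);m[:,200:]=0
c=max(cv2.findContours(m,0,2)[0],key=cv2.contourArea)[:,0]
R=cv2.minAreaRect(np.array([ray(a,b,.03,P)[:2] for a,b in c],np.float32)*1000);print("tray",R)
c=cv2.resize(p[190:290,160:420,::-1],None,fx=3,fy=3,interpolation=cv2.INTER_CUBIC); cv2.imwrite("pics/c1.png",c)
for (u,v) in((154,168),(237,152),(319,157)):print(W[v,u])
E
```

```text
(182, 248, np.int32(337), array([498.5, 151.4]), array([55.1, 35.7]), 1.3, 0.0371)
(243, 261, np.int32(320), array([467.4,   3.3]), array([55.9, 35.9]), 7.2, 0.037)
(306, 252, np.int32(329), array([ 487.2, -145.3]), array([55.8, 37.4]), 6.1, 0.0368)
stand (378, 258, np.int32(733), array([ 493.9, -341.1]), array([70.1, 73.3]), 15.9, 0.0378)
gauge z 0.08 68 392.80882352941177 247.19117647058823 [ 0.49420703 -0.34055863  0.08116713] 388 397 243 251
gauge z 0.042 232 386.48275862068965 248.5905172413793 [ 0.49393273 -0.33970973  0.04061159] 369 404 232 265
bore 2 37 181.21809122269067 248.29998722371278 [0.49655053 0.14956484 0.036     ]
bore 3 17 242.89168413696714 260.5737246680643 [0.46712368 0.00317121 0.036     ]
bore 3 45 304.93636613523915 252.29659153380976 [ 0.48605718 -0.14485567  0.036     ]
tray ((511.4254455566406, 352.4686279296875), (164.22044372558594, 198.62384033203125), 80.77312469482422)
[0.68880878 0.21777882 0.053171  ]
[0.73297967 0.01708241 0.04112729]
[ 0.71931349 -0.18559945  0.04476261]
```

View pics/c1.png

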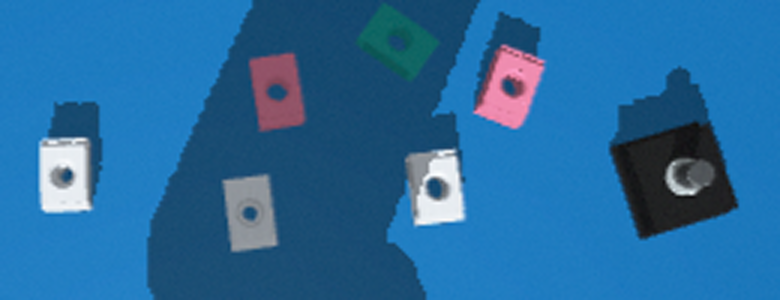

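The crop confirms it: three grey-white drilled blocks, at crop pixels (65,177), (250,212) and (436,188). The pink and turquoise ones are excluded, and the gauge is at (690,175). I'll go above the gauge, taking it from a world yaw of 23.25 to 6.

```bash
cat > go.py <<'E'
import sys,numpy as np
from station import r
def go(x,y,z,yaw):
    s=r.sense();p=s["eef_pos"];a=np.radians(s["ee_rot"][2]);d=np.array([x,y,z])-p
    print("now",np.round(p,4),np.round(s["ee_rot"],2),"t",round(s["time"],2),"rows",np.round([d[0]*np.cos(a)+d[1]*np.sin(a),d[0]*np.sin(a)-d[1]*np.cos(a),-d[2],-((yaw-s["ee_rot"][2]+180)%360-180)/360],4))
if __name__=="__main__": go(*map(float,sys.argv[1:]))
E
python3 go.py .494 -.3405 .14 6
```

```text
now [ 0.2466 -0.5739  0.2476] [-179.93    0.     23.25] t 0.1 rows [ 0.3195 -0.1167  0.1076  0.0479]
```

send_rows(
  plan=[0.7,0.03,-0.011,0.01,0.005,0.7,0.07,-0.025,0.023,0.015,0.7,0.107,-0.039,0.036,0.03,0.7,0.144,-0.053,0.048,0.04,0.7,0.18,-0.066,0.061,0.048,0.7,0.216,-0.079,0.073,0.048,0.7,0.252,-0.092,0.085,0.048,0.7,0.285,-0.104,0.096,0.048,0.7,0.31,-0.113,0.104,0.048,0.7,0.3195,-0.1167,0.1076,0.048],
  squeeze=40,
)

```text
time: 0.93
eef_pos: [0.4959, -0.3379, 0.1392]
ee_rot: [-179.9, 0.1, 6.1]
ft_force: [-1.0, -0.1, -0.1]
grip_width: 0.0596
grip_force: 0.0
```

```bash
python3 go.py .494 -.3405 .064 6; python3 - <<'E'
from h import *
p,d,P=cam("scene"); W=cloud(d,P)
m=(W[...,2]>.07)&(W[...,2]<.083)&(abs(W[...,0]-.494)<.03)&(abs(W[...,1]+.34)<.03)
print(m.sum(),np.nanmean(W[m],0) if m.any() else 0, np.nanmin(W[m],0),np.nanmax(W[m],0))
for o in (.036,):
  for b in((.498,.151),(.467,.003),(.487,-.145)):
    m=(abs(W[...,2]-.037)<.004)&(abs(W[...,0]-b[0])<.04)&(abs(W[...,1]-b[1])<.04)
    v,u=np.nonzero(m); R=cv2.minAreaRect((W[m][:,:2]*1000).astype(np.float32)); print(R)
cv2.imwrite("pics/s1.png",cv2.resize(p[120:320,40:300,::-1],None,fx=3,fy=3))
E
```

```text
now [ 0.4959 -0.3379  0.1392] [-1.799e+02  5.000e-02  6.110e+00] t 0.93 rows [-0.0022  0.0024  0.0752  0.0003]
71 [ 0.50080656 -0.34488205  0.07896241] [ 0.48756632 -0.35374715  0.07023741] [ 0.50809677 -0.33528767  0.08298746]
((502.34356689453125, 148.270751953125), (58.02104187011719, 38.2989616394043), 3.6220316886901855)
((471.4386901855469, 0.9763965606689453), (57.64091110229492, 39.52806854248047), 5.052711486816406)
((491.0614318847656, -148.28160095214844), (57.582706451416016, 38.479644775390625), 6.715112209320068)
```

send_rows(
  plan=[0.7,0,0,0,0,0.7,0,0,0.01,0,0.7,0,0,0.025,0,0.7,0,0,0.045,0,0.7,0,0,0.062,0,0.7,0,0,0.072,0,0.7,0,0,0.0755,0,0.7,0,0,0.0755,0,0.7,0,0,0.0755,0,0.3,0,0,0.0755,0],
)

```text
time: 1.82
eef_pos: [0.4946, -0.3416, 0.0662]
ee_rot: [179.9, -0.1, 5.9]
ft_force: [-0.5, 1.1, 0.5]
grip_width: 0.0489
grip_force: 0.0
```

send_rows(
  plan=[0,0,0,0,0,0,0,0,0,0,0,0,0,0,0,0,0,0,0,0,0,0,0,0,0,0,0,0,0,0,0,0,0,0,0,0,0,0,0,0,0,0,0,0,0,0,0,0,0,0],
  squeeze=40,
)

```text
time: 2.65
eef_pos: [0.4947, -0.3412, 0.066]
ee_rot: [180.0, -0.0, 6.0]
ft_force: [0.0, -0.7, 6.7]
grip_width: 0.0187
grip_force: 38.9
```

send_rows(
  plan=[0,0,0,-0.004,0,0,0,0,-0.01,0,0,0,0,-0.02,0,0,0,0,-0.032,0,0,0,0,-0.045,0,0,0,0,-0.055,0,0,0,0,-0.06,0,0,0,0,-0.06,0,0,0,0,-0.06,0,0,0,0,-0.06,0],
)

```text
time: 3.48
eef_pos: [0.4939, -0.3407, 0.1248]
ee_rot: [-180.0, 0.0, 6.0]
ft_force: [0.6, -0.3, -1.2]
grip_width: 0.0188
grip_force: 39.2
```

```bash
python3 go.py .487 -.1455 .1265 6; python3 - <<'E'
from h import *
p,d,P=cam("scene"); s=r.sense(); print(s["grip_width"],s["grip_force"],s["ft_force"])
T=np.array(P["camera_from_world"]);K=np.array(P["mtx"])
c=T[:3,:3]@(s["eef_pos"]-[0,0,.02])+T[:3,3]; u,v=(K@c/c[2])[:2].astype(int)
print(u,v);cv2.imwrite("pics/s2.png",cv2.resize(p[v-60:v+60,max(u-60,0):u+60,::-1],None,fx=4,fy=4))
E
```

```text
now [ 0.4939 -0.3407  0.1248] [-1.7997e+02  3.0000e-02  5.9700e+00] t 3.48 rows [ 1.350e-02 -1.948e-01 -1.700e-03 -1.000e-04]
0.01907074272078268 39.159947633743286 [-0.11646378  1.06900835 -1.70494792]
95 239
```

View pics/s2.png

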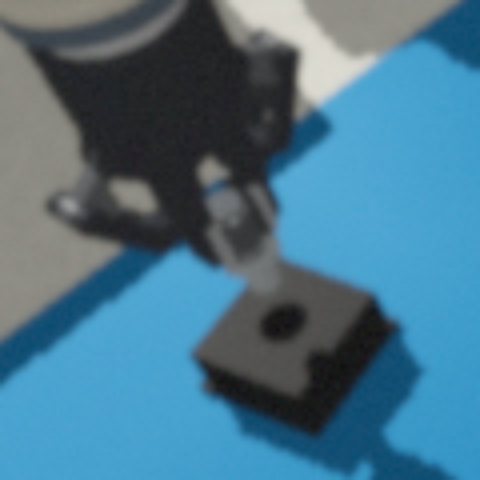

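The gauge is held upright above the stand, with its pin at crop (262,280) and the empty hole at (285,322). Next is block_3, the nearest one.

send_rows(
  plan=[0,0.001,-0.01,0,0,0,0.003,-0.035,0,0,0,0.005,-0.07,0,0,0,0.007,-0.106,0,0,0,0.009,-0.142,0,0,0,0.011,-0.17,0,0,0,0.0125,-0.188,0,0,0,0.013,-0.1952,0,0,0,0.013,-0.1952,0,0,0,0.013,-0.1952,0,0],
)

```text
time: 4.37
eef_pos: [0.4869, -0.1454, 0.1251]
ee_rot: [180.0, 0.0, 6.0]
ft_force: [0.7, -0.4, -0.9]
grip_width: 0.0186
grip_force: 39.3
```

send_rows(
  plan=[0,0,0,0,0,0,0,0,0.005,0,0,0,0,0.012,0,0,0,0,0.02,0,0,0,0,0.026,0,0,0,0,0.03,0,0,0,0,0.033,0,0,0,0,0.035,0,0,0,0,0.037,0,0,0,0,0.039,0],
)

```text
time: 5.2
eef_pos: [0.4872, -0.1455, 0.0862]
ee_rot: [180.0, -0.0, 6.0]
ft_force: [0.6, -0.6, -0.8]
grip_width: 0.0194
grip_force: 39.3
```

send_rows(
  plan=[0,0,0,0.001,0,0,0,0,0.002,0,0,0,0,0.003,0,0,0,0,0.004,0,0,0,0,0.005,0,0,0,0,0.006,0,0,0,0,0.007,0,0,0,0,0.008,0,0,0,0,0.009,0,0,0,0,0.009,0],
)

```text
time: 6.03
eef_pos: [0.4867, -0.1454, 0.077]
ee_rot: [-180.0, 0.0, 6.0]
ft_force: [0.7, -0.4, -0.5]
grip_width: 0.0187
grip_force: 39.3
```

send_rows(
  plan=[0,0,0,0.001,0,0,0,0,0.002,0,0,0,0,0.003,0,0,0,0,0.004,0,0,0,0,0.005,0,0,0,0,0.006,0,0,0,0,0.007,0,0,0,0,0.008,0,0,0,0,0.009,0,0,0,0,0.009,0],
)

```text
time: 6.87
eef_pos: [0.4867, -0.1454, 0.068]
ee_rot: [-180.0, 0.0, 6.0]
ft_force: [-0.2, 0.3, -1.2]
grip_width: 0.0188
grip_force: 39.3
```

send_rows(
  plan=[0,0,0,0.0005,0,0,0,0,0.001,0,0,0,0,0.0015,0,0,0,0,0.002,0,0,0,0,0.0025,0,0,0,0,0.0025,0,0,0,0,0.0025,0,0,0,0,0.0025,0,0,0,0,0.0025,0,0,0,0,0.0025,0],
)

```text
time: 7.7
eef_pos: [0.4869, -0.1454, 0.066]
ee_rot: [180.0, -0.0, 6.0]
ft_force: [-3.0, 0.4, 5.7]
grip_width: 0.0191
grip_force: 40.2
```

```bash
python3 - <<'E'
from h import *
p,d,P=cam("scene"); s=r.sense(); print(s["eef_pos"],s["grip_force"],s["ft_force"])
cv2.imwrite("pics/s3.png",cv2.resize(p[150:270,110:230,::-1],None,fx=5,fy=5))
E
```

```text
[ 0.4868736  -0.14541026  0.06602927] 40.16711175441742 [-1.4275837   0.25954689  6.28569457]
```

View pics/s3.png

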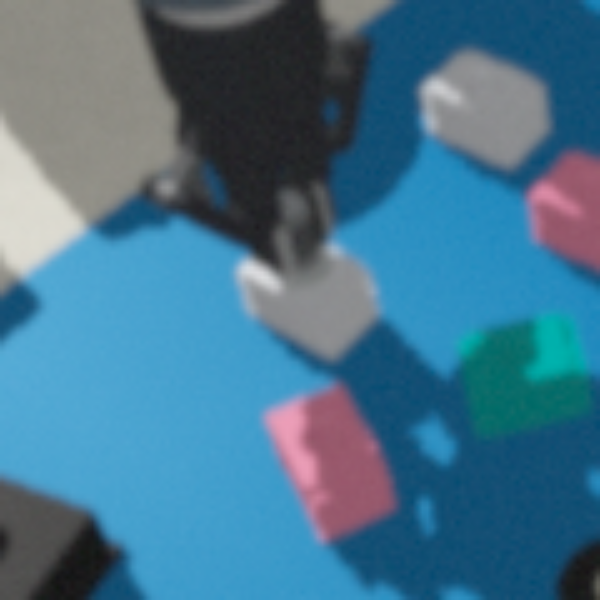

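The gauge's collar sits on block_3's top (crop (310,270)) with contact force rising at exactly the seated height, so block_3 is the good one. I'll release the gauge and back off.

send_rows(
  plan=[0.5,0,0,0,0,0.5,0,0,0,0,0.5,0,0,0,0,0.5,0,0,0,0,0.5,0,0,-0.005,0,0.5,0,0,-0.02,0,0.5,0,0,-0.045,0,0.7,0,0,-0.075,0,0.7,0,0,-0.09,0,0.7,0,0,-0.09,0],
)

```text
time: 8.58
eef_pos: [0.489, -0.146, 0.1594]
ee_rot: [179.9, -0.3, 6.0]
ft_force: [0.7, -0.2, 0.3]
grip_width: 0.0598
grip_force: 0.0
```

```bash
python3 - <<'E'
from m import *
p,d,P=cam("top"); W=cloud(d,P)
for o in measure(p,d,P,[(243,261),(182,248)],.036): print(o)
m=(W[...,2]>.07)&(W[...,2]<.084)&(abs(W[...,0]-.487)<.03)&(abs(W[...,1]+.145)<.03)
print(m.sum(),np.nanmean(W[m],0) if m.any() else 0)
E
python3 go.py .467 .0033 .15 7
```

```text
(243, 261, np.int32(320), array([467.5,   3.3]), array([55.8, 35.9]), 7.2, 0.0371)
(182, 248, np.int32(336), array([498.5, 151.4]), array([55.1, 35.7]), 1.3, 0.0371)
0 0
now [ 0.488  -0.1458  0.1576] [179.91  -0.21   5.97] t 8.63 rows [-0.0054 -0.1504  0.0076 -0.0029]
```

send_rows(
  plan=[0.7,0,-0.01,0,0,0.7,0,-0.04,0,-0.0033,0.7,-0.001,-0.078,0.01,-0.0033,0.7,-0.002,-0.112,0.03,-0.0033,0.7,-0.003,-0.136,0.05,-0.0033,0.7,-0.0044,-0.147,0.075,-0.0033,0.7,-0.0044,-0.15,0.1,-0.0033,0.7,-0.0044,-0.15,0.12,-0.0033,0.7,-0.0044,-0.15,0.132,-0.0033,0.7,-0.0044,-0.15,0.135,-0.0033],
)

```text
time: 9.47
eef_pos: [0.4639, 0.0041, 0.0177]
ee_rot: [-180.0, 0.3, 7.2]
ft_force: [-1.3, -0.9, 0.2]
grip_width: 0.06
grip_force: 0.0
```

send_rows(
  plan=[0.4,0,0,0,0,0.2,0,0,0,0,0.2,0,0,0,0,0.2,0,0,0,0,0.2,0,0,0,0,0.2,0,0,0,0,0.2,0,0,0,0,0.2,0,0,0,0,0.2,0,0,0,0,0.2,0,0,0,0],
  squeeze=50,
)

```text
time: 10.3
eef_pos: [0.4669, 0.0033, 0.0207]
ee_rot: [180.0, -0.0, 7.2]
ft_force: [0.0, -0.1, -0.3]
grip_width: 0.0354
grip_force: 50.3
```

send_rows(
  plan=[0.2,0,0,-0.005,0,0.2,0,0,-0.015,0,0.2,0,0,-0.03,0,0.2,0,0,-0.05,0,0.2,0.001,-0.01,-0.067,0,0.2,0.003,-0.025,-0.075,0,0.2,0.006,-0.05,-0.08,0.006,0.2,0.01,-0.08,-0.08,0.012,0.2,0.0145,-0.112,-0.08,0.018,0.2,0.0186,-0.144,-0.08,0.024],
)

```text
time: 11.13
eef_pos: [0.4675, 0.1498, 0.1019]
ee_rot: [-180.0, -0.1, -1.6]
ft_force: [1.0, -0.2, -1.8]
grip_width: 0.0357
grip_force: 50.3
```

```bash
python3 go.py .468 .359 .1 -9.2; python3 -c "
from station import r
s=r.sense();print(s['grip_width'],s['grip_force'],s['joint_positions'])"
```

```text
now [0.4675 0.1498 0.1019] [-1.7998e+02 -7.0000e-02 -1.6400e+00] t 11.13 rows [-0.0055 -0.2091  0.0019  0.021 ]
0.03565844904370066 50.284761004149914 [ 1.75939407e+01  2.00173808e+01  1.16740622e+02 -8.41713140e-04
  4.31656937e+01  1.09229566e+02]
```

send_rows(
  plan=[0.2,-0.0007,-0.032,0,0.006,0.2,-0.0014,-0.064,0,0.012,0.2,-0.002,-0.096,0,0.018,0.2,-0.0028,-0.128,0,0.0216,0.2,-0.0035,-0.158,0,0.0216,0.2,-0.004,-0.184,0,0.0216,0.2,-0.0044,-0.202,0,0.0216,0.2,-0.0046,-0.2104,0,0.0216,0.2,-0.0046,-0.2104,0.006,0.0216,0.2,-0.0046,-0.2104,0.016,0.0216],
)

```text
time: 11.97
eef_pos: [0.4685, 0.3589, 0.0853]
ee_rot: [-180.0, -0.1, -9.2]
ft_force: [-0.3, 0.7, -2.1]
grip_width: 0.0352
grip_force: 50.3
```

```bash
python3 go.py .468 .359 .026 -9.2; python3 - <<'E'
from h import *
p,d,P=cam("top"); cv2.imwrite("pics/t4.png",cv2.resize(p[180:300,40:200,::-1],None,fx=4,fy=4))
E
```

```text
now [0.4685 0.3589 0.0853] [-1.7995e+02 -7.0000e-02 -9.2200e+00] t 11.97 rows [-0.0005 -0.      0.0593 -0.    ]
```

View pics/t4.png

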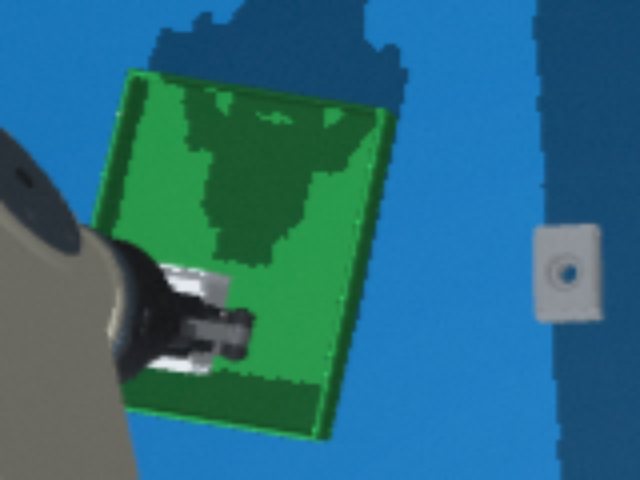

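The block, at crop (195,320), is over the near half of the tray and aligned with its walls, so I'll lower and release it.

send_rows(
  plan=[0.2,0,0,0.008,0,0.2,0,0,0.02,0,0.2,0,0,0.033,0,0.2,0,0,0.045,0,0.2,0,0,0.053,0,0.2,0,0,0.057,0,0.2,0,0,0.0585,0,0.2,0,0,0.0592,0,0.2,0,0,0.0595,0,0.2,0,0,0.0595,0],
)

```text
time: 12.85
eef_pos: [0.4685, 0.3592, 0.0256]
ee_rot: [-180.0, -0.0, -9.3]
ft_force: [-1.0, -0.5, -2.1]
grip_width: 0.035
grip_force: 50.2
```

send_rows(
  plan=[0.6,0,0,0,0,0.6,0,0,0,0,0.6,0,0,0,0,0.6,0,0,0,0,0.6,0,0,-0.006,0,0.6,0,0,-0.02,0,0.6,0,0,-0.045,0,0.7,0,0,-0.075,0,0.7,0,0,-0.085,0,0.7,0,0,-0.085,0],
)

```text
time: 13.68
eef_pos: [0.4698, 0.3602, 0.1135]
ee_rot: [-179.8, -0.2, -9.3]
ft_force: [-0.1, -0.4, -0.2]
grip_width: 0.0596
grip_force: 0.0
```

```bash
python3 go.py .498 .151 .11 1.3
```

```text
now [0.4698 0.3602 0.1135] [-179.77   -0.22   -9.26] t 13.68 rows [ 0.0615  0.202   0.0035 -0.0293]
```

send_rows(
  plan=[0.7,0.004,0.012,0,0,0.7,0.013,0.042,0,-0.01,0.7,0.0245,0.078,0,-0.02,0.7,0.036,0.114,0,-0.0293,0.7,0.047,0.15,0,-0.0293,0.7,0.056,0.179,0,-0.0293,0.7,0.062,0.195,0.01,-0.0293,0.7,0.063,0.2005,0.025,-0.0293,0.7,0.063,0.2005,0.035,-0.0293,0.7,0.063,0.2005,0.04,-0.0293],
)

```text
time: 14.52
eef_pos: [0.4964, 0.1498, 0.0678]
ee_rot: [179.9, 0.2, 1.2]
ft_force: [-0.6, -0.1, -1.1]
grip_width: 0.0596
grip_force: 0.0
```

send_rows(
  plan=[0.7,0,0,0.01,0,0.7,0,0,0.025,0,0.7,0,0,0.04,0,0.7,0,0,0.047,0,0.7,0,0,0.0495,0,0.7,0,0,0.0495,0,0.4,0,0,0.0495,0,0.2,0,0,0.0495,0,0.2,0,0,0.0495,0,0.2,0,0,0.0495,0],
)

```text
time: 15.35
eef_pos: [0.4987, 0.1512, 0.0215]
ee_rot: [-180.0, -0.1, 1.3]
ft_force: [-1.8, 1.4, 4.3]
grip_width: 0.0354
grip_force: 50.5
```

send_rows(
  plan=[0.2,0,0,0,0,0.2,0,0,0,0,0.2,0,0,0,0,0.2,0,0,0,0,0.2,0,0,0,0,0.2,0,0,0,0,0.2,0,0,0,0,0.2,0,0,0,0,0.2,0,0,0,0,0.2,0,0,0,0],
)

```text
time: 16.18
eef_pos: [0.4987, 0.1512, 0.0214]
ee_rot: [-180.0, -0.1, 1.3]
ft_force: [-0.8, 0.6, 7.0]
grip_width: 0.0353
grip_force: 50.8
```

```bash
python3 go.py .556 .345 .1 -9.2
```

```text
now [0.4987 0.1512 0.0214] [-1.7997e+02 -7.0000e-02  1.2900e+00] t 16.18 rows [ 0.0617 -0.1925 -0.0786  0.0291]
```

send_rows(
  plan=[0.2,0,0,-0.005,0,0.2,0,0,-0.015,0,0.2,0,0,-0.035,0,0.2,0,0,-0.055,0,0.2,0.003,-0.01,-0.07,0.005,0.2,0.01,-0.03,-0.078,0.01,0.2,0.02,-0.06,-0.08,0.016,0.2,0.03,-0.093,-0.08,0.022,0.2,0.04,-0.125,-0.08,0.0291,0.2,0.05,-0.155,-0.08,0.0291],
)

```text
time: 17.02
eef_pos: [0.5449, 0.3086, 0.1018]
ee_rot: [-180.0, -0.0, -9.4]
ft_force: [0.9, -0.4, -2.0]
grip_width: 0.0358
grip_force: 50.1
```

send_rows(
  plan=[0.2,0.012,-0.02,0,0,0.2,0.0172,-0.033,0,0,0.2,0.0178,-0.035,0,0,0.2,0.0178,-0.035,0.01,0,0.2,0.0178,-0.035,0.025,0,0.2,0.0178,-0.035,0.035,0,0.2,0.0178,-0.035,0.045,0,0.2,0.0178,-0.035,0.05,0,0.2,0.0178,-0.035,0.05,0,0.2,0.0178,-0.035,0.05,0],
)

```text
time: 17.85
eef_pos: [0.5676, 0.3384, 0.0505]
ee_rot: [180.0, 0.0, -9.2]
ft_force: [-0.3, 0.3, -2.0]
grip_width: 0.0355
grip_force: 50.2
```

```bash
python3 go.py .556 .345 .026 -9.2
```

```text
now [0.5676 0.3384 0.0505] [ 1.7998e+02  3.0000e-02 -9.2000e+00] t 17.85 rows [-0.0125 -0.0047  0.0245 -0.    ]
```

send_rows(
  plan=[0.2,-0.004,-0.0015,0,0,0.2,-0.01,-0.004,0,0,0.2,-0.0125,-0.0047,0,0,0.2,-0.0125,-0.0047,0.005,0,0.2,-0.0125,-0.0047,0.012,0,0.2,-0.0125,-0.0047,0.018,0,0.2,-0.0125,-0.0047,0.022,0,0.2,-0.0125,-0.0047,0.0238,0,0.2,-0.0125,-0.0047,0.0245,0,0.2,-0.0125,-0.0047,0.0245,0],
)

```text
time: 18.68
eef_pos: [0.5562, 0.3453, 0.0259]
ee_rot: [180.0, 0.0, -9.2]
ft_force: [-0.3, -0.4, -1.8]
grip_width: 0.0356
grip_force: 50.2
```

send_rows(
  plan=[0.6,0,0,0,0,0.6,0,0,0,0,0.6,0,0,0,0,0.6,0,0,0,0,0.6,0,0,-0.006,0,0.6,0,0,-0.02,0,0.6,0,0,-0.045,0,0.7,0,0,-0.08,0,0.7,0,0,-0.12,0,0.7,0,0,-0.15,0],
)

```text
time: 19.52
eef_pos: [0.5568, 0.3458, 0.1806]
ee_rot: [-179.9, -0.1, -9.2]
ft_force: [0.4, 1.3, -0.5]
grip_width: 0.0598
grip_force: 0.0
```

send_rows(
  plan=[0.7,-0.01,0.03,-0.02,0,0.7,-0.03,0.065,-0.04,0,0.7,-0.05,0.1,-0.05,0,0.7,-0.07,0.13,-0.05,0,0.7,-0.09,0.16,-0.05,0,0.7,-0.11,0.185,-0.05,0,0.7,-0.12,0.2,-0.05,0,0.7,-0.12,0.2,-0.05,0,0.7,-0.12,0.2,-0.05,0,0.7,-0.12,0.2,-0.05,0],
)

```text
time: 20.35
eef_pos: [0.4069, 0.1677, 0.2273]
ee_rot: [-179.9, -0.1, -9.2]
ft_force: [0.6, -1.1, 0.3]
grip_width: 0.0595
grip_force: 0.0
```

```bash
python3 - <<'E'
from h import *
p,d,P=cam("top"); cv2.imwrite("pics/t5.png",p[...,::-1])
p2,d2,P2=cam("scene"); cv2.imwrite("pics/s5.png",cv2.resize(p2[60:310,60:380,::-1],None,fx=2.4,fy=2.4,interpolation=cv2.INTER_CUBIC))
W=cloud(d,P)
for n,z0,z1,c in(("gauge",.07,.09,(.487,-.145)),("A",.034,.046,(.468,.359)),("B",.034,.046,(.556,.345))):
    m=(W[...,2]>z0)&(W[...,2]<z1)&(np.hypot(W[...,0]-c[0],W[...,1]-c[1])<.045)
    print(n,m.sum(),np.nanmean(W[m],0) if m.any() else 0)
s=r.sense();print(s["eef_pos"],s["time"])
E
```

```text
gauge 66 [ 0.48590748 -0.14299515  0.08126856]
A 186 [0.48287348 0.35995863 0.04096774]
B 328 [0.55578596 0.34550097 0.04070465]
[0.4068141  0.16784115 0.22671032] 20.45
```

View pics/t5.png

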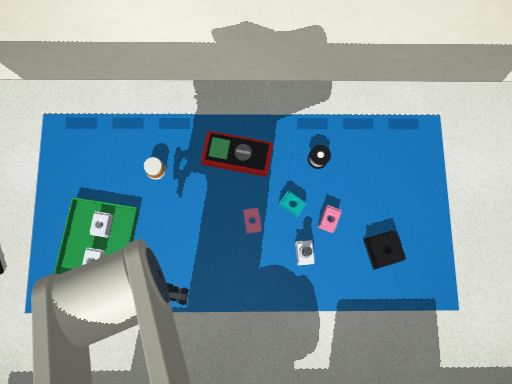

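View pics/s5.png

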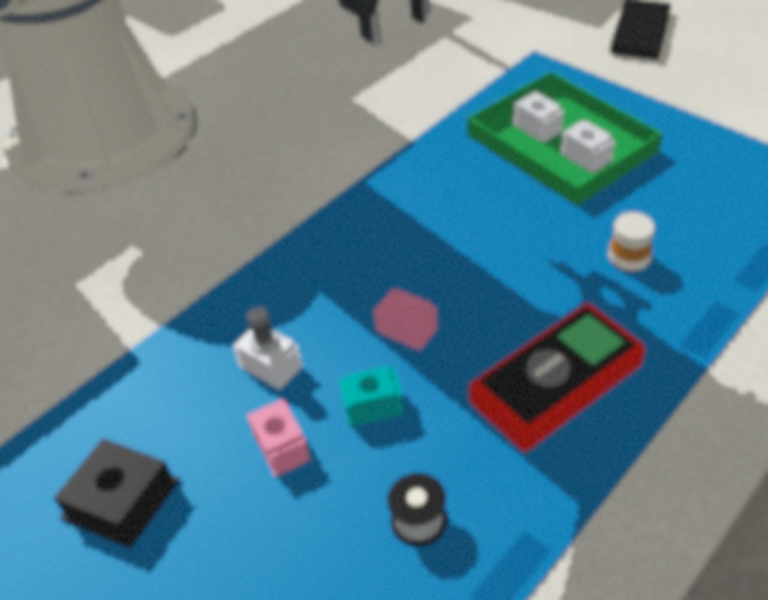

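The scene crop shows both rejects upright in the tray at (538,115) and (587,145), and the gauge standing in block_3 at (265,340). The bystanders are where they were, so I'm handing in.

```bash
python3 -c "
from station import r
print(r.finish_job())"
```

```text
the job is handed in; nothing more can be done
None
```

I handed the job in at about 20 s: the gauge went fully into the first block I tried (block_3 by my count) and is left standing there, and the other two blocks, untested since only one is good, are upright in the green tray with the multimeter, spool and jar undisturbed.

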